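Stand the slim drive in its dock slot and close the pull-out shelf

TASK

Take the slimmer of the two silver drives out of its slanted rest and stand it upright on its long edge in the narrow slot of the grey dock on the pulled-out shelf, gently and right down to the bottom of the slot, and let go of it. Then push the shelf smoothly home by its front panel until it is fully shut, with the drive still standing in its slot. Leave the thicker drive and the other things where they are.

Things in the scene. Friction and masses are not known exactly. Their poses are not given: they have to be found in the camera images.
- drive_slim: slim silver drive, box 12 thick (x) x 100 long (y) x 66 mm high (z), black ends; starts in one of two like black slanted rests, its top leaning 22 degrees from upright towards the robot. Origin: centre of its underside (the 100 x 12 long edge it stands on). In the rest, the lower 34 mm of its -x face is backed by a plate; the upper 32 mm is free on both faces. 0.1 to 0.21 kg
- drive_thick: the thicker silver external drive, 20 thick x 100 long x 66 mm high, otherwise alike and in the other rest; same axes and origin. It stays where it is.
- slot_narrow (a point): centre of the floor of the narrow slot, 14.4 mm wide (x), 108 long (y), 24 deep (z up; mouth 24 mm above this point, 2 mm chamfer), in the grey dock (120 x 130 x 30 mm block fixed on the shelf). It is the slot nearer the robot; axes move with the shelf. On the shelf only the front panel is taller than the dock
- slot_wide (a point): centre of the floor of the wide slot (23 x 108 x 24 mm deep), 64 mm beyond the narrow one (+x) in the same dock; stays empty.
- shelf_front (a point): middle of the top edge, on the outer (-y) face, of the shelf's front panel: white, upright, 240 wide (x) x 14 thick (y) x 98 mm high (top 100 mm over the table); a thin metal strip on it is flat, not a handle. The panel's inner face is 80 mm from the middle of the slots. Its y axis points the way the shelf closes
- shelf (a joint): travel of the pull-out shelf in m: 0 = fully home (panel shut against the cabinet), grows as it is pulled out; starts 0.16 to 0.20. Sliding takes about 2 to 4 N; it stays where it is left.
- cabinet: white lacquered cabinet, fixed to the work surface, 240 wide (x) x 260 deep (y) x 130 mm high, open on its -y side, opening 118 mm high. Origin: centre of its underside. The shelf slides out of it along its -y axis.
- hub: bystander on the work surface, to be left alone: black USB hub, 35 x 100 x 18 mm; origin at the centre of its underside
- screwdriver: bystander on the work surface, to be left alone: screwdriver, 130 mm long, lying; origin at the centre of its underside
- card_reader: bystander on the work surface, to be left alone: grey card reader, 45 x 65 x 14 mm; origin at the centre of its underside
- usb_stick: bystander on the work surface, to be left alone: small steel USB stick, 18 x 55 x 9 mm; origin at the centre of its underside
- cup: bystander on the work surface, to be left alone: white cup, 72 mm across, 90 mm high; origin at the centre of its underside
- label_roll: bystander on the work surface, to be left alone: white label roll, ring 64 mm across, 25 mm high; origin at the centre of its underside

How it is judged:
By the outcome, as a careful person would: the job done as asked, in the order asked, and still so for the second after the job is handed in, with the robot touching nothing.
It also fails if it takes over 61 s, if anything falls off the work surface, if the arm or the gripper's body presses on something with over 40 N, if the wrist force passes 120 N, or if a joint passes its speed limit or range.

ROBOT

A 6-joint arm with a two-finger parallel gripper is mounted at the origin on the work surface. World frame = base frame: x ahead of the robot, y to its left, z up, the work surface at z = 0. Lengths are in m, angles in rad, forces in N, time in s.
With the tool pointing down it reaches from about 0.3 to 0.775 m from the base axis. Payload 14.6 kg.
Tool frame: the origin (TCP) lies at the very end of the fingers, on their centre line; the grasp point (between the pads) lies 19 mm behind it; z points along the fingers, y is the line along which they close (so a half turn about z gives the same grasp; the last joint's range is limited). The gripper opens to 94 mm and grips with 3 to 60 N. Pads are 16 mm wide; open, the fingers measure 119 mm over their backs; the gripper's body (75 mm by 177 mm) begins 78 mm behind the grasp point.
Start: joints at [-0.067, 0.3, 1.521, -0, 1.321, -0.067], TCP at [0.55, -0, 0.205] pointing down, gripper open.
Joint ranges: [-3.03, 3.03], [-0.79, 2.21], [0.23, 2.52], [-1.04, 4.18], [0, 3.07], [-2.55, 2.55]. Speed limits (rad/s): [2.22, 2.22, 2.57, 3.14, 3.14, 3.14].

INTERFACE

Orientations are given as [roll, pitch, yaw] about the fixed x, y, z axes, in that order (R = Rz(yaw) Ry(pitch) Rx(roll)).
In Python, from station import ctrl gives the robot as it stands. The module is installed in compiled form; this text tells all that it offers.
- The arm moves only by the tool step_arm, never from a script. Its argument "deltas" is a list of rows, each an object with "dp": the shift along the tool's x, y, z scaled (see below), a list of three; "twist": the turn about the tool's z scaled (see below). In form: [{"dp": [tx, ty, tz], "twist": twist}, ...]. A call has 1 to 12 rows; each row shifts and turns the commanded pose from where the row before left it, along the tool's axes as they then stand; what a row does not reach is not made up. The controller multiplies each number of a shift by 0.04 m and each number of a turn by 4 degrees. A row lasts 1/10 s, in which the tool goes at most 50 mm and 8.59 degrees, less where a joint would pass 70% of its speed; a pose out of reach is approached as far as the arm can. A call with a number of a shift or a turn outside -1 to 1 is refused whole. A call with a gripper value outside its range is refused whole. "gripper" is the opening, from -1 (shut) to 1 (fully open), set as the call begins (left out, the last holds). The fingers move at their own pace and stop on an object; "squeeze" is the grip in N (left out, the last holds). Time passes only in rows, so rows that do not move let the fingers close. It gives the time, the measured TCP pose, the force, the opening and the grip force at its end, in the units of the state.
- ctrl.get_obs(): the state, without advancing time (a new reading comes with each control period).
- ctrl.camera(name): name is "scene" or "side" or "wrist"; returns (picture, depth): 400x640x3 uint8, red, green, blue; 400x640 float32, m along the optical axis (not along the pixel's ray), 0 where there is no reading.
- ctrl.get_calibration(name): a dict with "fx", "fy", "cx", "cy" (pixels), "world_to_cam" (4x4, takes a point from world to camera coordinates); the wrist camera has in their place "hand_eye" (4x4, takes a point from camera to tool coordinates, whose origin is the TCP and whose axes are the flange's). Camera axes: x right, y down, z forward; pixel columns grow to the right and rows downward; lengths in m; the calibration is good to about 2 mm. A picture is of the moment at which its call begins: read the wrist's pose just before it. get_calibration takes no time and is no camera call.
- ctrl.hand_in(): hands the job in; it is judged then, once.
Trained networks look in the newest picture that a camera, given by its name, has taken for a name from the list of things; names that differ only in an ending like _2 or _b are one class to them, and where a whole thing is asked for, a point or a joint stands for the part that bears it (a point fixed in the world has none). Each returns a list of dicts, best first, with "conf" (0 to 1); they miss things now and then, are a little off and sometimes report something else, mostly with a low value. They report only what shows in the picture. A call takes as long as a camera call.
- ctrl.spot_in(camera, label): "rect" ([left, top, right, bottom] as shares, 0 to 1, of the picture: columns of its width, rows of its height, round what is visible of it).
- ctrl.cut_out(camera, label): "pixels" (400x640 bool, what is visible of it) and "rect" ([left, top, right, bottom] as shares, 0 to 1, of the picture: columns of its width, rows of its height, round what is visible of it).
The state is a dict: "time_s": time; "qpos": joint angles; "joint_vel": joint speeds; "tau": joint torques, N m; "ee_pos": TCP position; "eef_rot": TCP orientation; "force": force on the tool from outside, world axes, zero at the start; "moment": the same for the moment, N m; "grip_width": finger opening in m; "grip_force": force on a finger pad.
Only numpy, scipy, OpenCV 4.12 (cv2) and the standard library are available. Lean on these libraries where they do the work, as an engineer would, in place of code of your own. Each camera call takes 0.05 s, during which the arm holds its last target. There are 200 camera calls.

## Working session

There is one attempt and no reset: what is moved stays moved. The work goes in short steps, Python scripts to look and compute and a tool call to move; the robot and the scene stay as the last step left them, time stands still between calls to the robot, and variables do not carry over. Pictures are saved under pics/ and viewed, at most 10 in all, crops included, and the job is handed in when it is done.

Besides the shell and the picture viewer there is one more tool, called as name([rows], argument=value, ...), one row to a line, values as JSON. step_arm: Moves the arm, as the interface text tells. Its arguments: {"type":"object","properties":{"deltas":{"type":"array"},"gripper":{"type":"number"},"squeeze":{"type":"number"}},"required":["deltas"]}

```bash
mkdir -p pics; cat > h.py <<'E'
import numpy as np, cv2
from station import ctrl
from scipy.spatial.transform import Rotation as R
def cloud(name):
    o=ctrl.get_obs(); im,d=ctrl.camera(name); c=ctrl.get_calibration(name)
    v,u=np.mgrid[0:400,0:640]
    P=np.stack([(u-c['cx'])/c['fx']*d,(v-c['cy'])/c['fy']*d,d],-1)
    if 'hand_eye' in c:
        H=np.array(c['hand_eye']); T=np.eye(4); T[:3,:3]=R.from_euler('xyz',o['eef_rot']).as_matrix(); T[:3,3]=o['ee_pos']; M=T@H
    else: M=np.linalg.inv(c['world_to_cam'])
    W=P@M[:3,:3].T+M[:3,3]; W[d==0]=np.nan
    return im,d,W
def save(im,n): cv2.imwrite('pics/'+n,im[:,:,::-1])
E
python3 - <<'E'
from h import *
print(ctrl.get_obs())
for n in ['scene','side']:
    im,d,W=cloud(n); save(im,n+'0.png'); np.savez(n+'0.npz',im=im,W=W)
    for l in ['drive_slim','drive_thick','slot_narrow','shelf_front','cabinet']:
        for r in ctrl.cut_out(n,l)[:3]:
            q=W[r['pixels']]; q=q[~np.isnan(q[:,0])]
            print(n,l,round(r['conf'],2),(np.array(r['rect'])*[640,400,640,400]).round(),np.percentile(q,[2,50,98],axis=0).round(3).tolist() if len(q) else 0)
E
```

```text
{'time_s': 0.0, 'qpos': array([-6.65900108e-02,  3.00476015e-01,  1.52158532e+00, -6.14978296e-06,
        1.32067359e+00, -6.66266044e-02]), 'joint_vel': array([-0.00092906, -0.00123117,  0.0022467 , -0.00097236, -0.00046658,
       -0.00052548]), 'tau': array([-1.53750298e-03, -5.31805658e+01, -3.52735734e+01,  7.07558286e-02,
        2.43994006e-02, -4.79655944e-05]), 'ee_pos': array([5.49741988e-01, 1.81509533e-05, 2.04881834e-01]), 'eef_rot': array([-3.14045252e+00, -7.01058714e-05,  1.57083441e+00]), 'force': array([ 0.13456613, -0.31070611,  0.51955104]), 'moment': array([-0.01028667, -0.00038699, -0.0174227 ]), 'grip_force': 0.0, 'grip_width': 0.09395147646017508}
scene drive_slim 0.71 [273. 199. 305. 224.] [[0.539, -0.171, 0.024], [0.56, -0.124, 0.055], [0.579, -0.076, 0.082]]
scene drive_thick 0.91 [215. 223. 255. 257.] [[0.562, -0.35, 0.025], [0.589, -0.302, 0.061], [0.606, -0.252, 0.085]]
scene slot_narrow 0.73 [331. 166. 432. 243.] [[0.522, 0.062, 0.006], [0.645, 0.169, 0.024], [0.75, 0.313, 0.1]]
scene shelf_front 0.64 [333. 160. 431. 242.] [[0.52, 0.062, 0.002], [0.645, 0.167, 0.023], [0.75, 0.313, 0.1]]
scene cabinet 0.92 [332. 114. 502. 242.] [[0.5, 0.065, 0.001], [0.642, 0.313, 0.082], [0.738, 0.533, 0.133]]
side drive_slim 0.87 [318. 223. 333. 265.] [[0.533, -0.173, 0.005], [0.552, -0.131, 0.066], [0.578, -0.049, 0.085]]
side drive_thick 0.67 [342. 267. 371. 305.] [[0.561, -0.351, 0.033], [0.573, -0.316, 0.082], [0.599, -0.256, 0.087]]
side slot_narrow 0.75 [270. 145. 355. 214.] [[0.518, 0.061, 0.007], [0.618, 0.081, 0.044], [0.747, 0.302, 0.103]]
side shelf_front 0.97 [269. 150. 359. 208.] [[0.518, 0.061, 0.008], [0.619, 0.081, 0.044], [0.745, 0.303, 0.103]]
side cabinet 0.82 [243. 121. 357. 212.] [[0.484, -0.02, 0.003], [0.574, 0.189, 0.048], [0.736, 0.464, 0.317]]
side cabinet 0.38 [269. 150. 356. 208.] [[0.517, 0.06, 0.01], [0.614, 0.08, 0.045], [0.743, 0.286, 0.103]]
```

```bash
python3 -c "
import cv2,numpy as np
a=cv2.imread('pics/scene0.png');b=cv2.imread('pics/side0.png')
cv2.imwrite('pics/both.png',cv2.resize(np.vstack([a,b]),(480,600)))"
```

```text
(no output)
```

View pics/scene0.png

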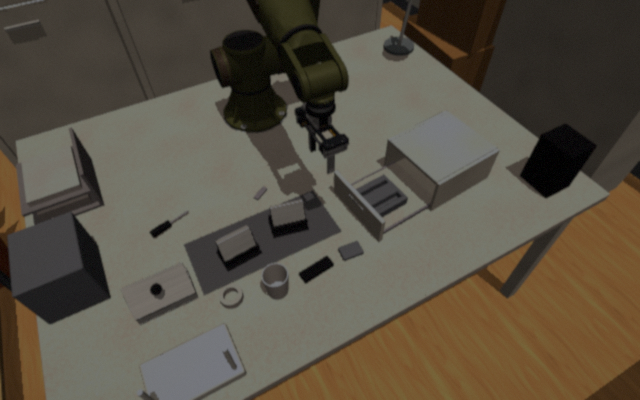

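View pics/side0.png

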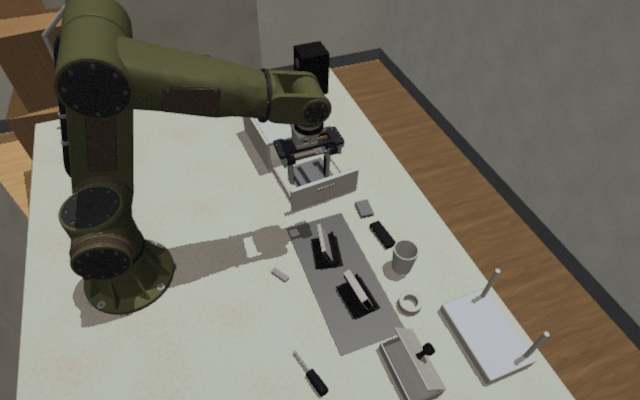

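The scene picture shows the slim drive in the rest nearer the shelf (scene px ~289,211; side ~325,243). The thick one is at scene ~235,240. The dock with two slots is on the shelf at ~380,192. Next I fit poses and take a wrist look.

```bash
cat >> h.py <<'E'
def yaw(q):  # dominant horizontal direction, deg from +y
    p=q[:,:2]-np.median(q[:,:2],0); v=np.linalg.svd(p,full_matrices=False)[2][0]; v=v*np.sign(v[1]); return np.degrees(np.arctan2(-v[0],v[1]))
E
python3 - <<'E'
from h import *
im,d,W=cloud('wrist'); save(im,'wrist0.png')
for n in ['scene0','side0']:
    W=np.load(n+'.npz')['W']
    f=W.reshape(-1,3); f=f[~np.isnan(f[:,0])]
    # panel: top edge
    q=f[(f[:,2]>.09)&(f[:,2]<.106)&(f[:,0]>.48)&(f[:,0]<.78)&(f[:,1]>.03)&(f[:,1]<.12)]
    print(n,'paneltop',len(q),np.percentile(q,[5,50,95],axis=0).round(3).tolist(),'yaw-ish',np.polyfit(q[:,0],q[:,1],1))
    q=f[(f[:,2]>.12)&(f[:,2]<.14)&(f[:,0]>.4)&(f[:,1]>.22)]
    print('cab',cv2.minAreaRect(q[:,:2].astype(np.float32)))
    for lab,(x,y) in dict(slim=(.56,-.124),thick=(.585,-.30)).items():
        q=f[(abs(f[:,0]-x)<.05)&(abs(f[:,1]-y)<.06)&(f[:,2]>.065)&(f[:,2]<.1)]
        print(lab,len(q),yaw(q),np.percentile(q,[3,50,97],axis=0).round(3).tolist(),cv2.minAreaRect(q[:,:2].astype(np.float32)))
E
```

```text
scene0 paneltop 379 [[0.532, 0.063, 0.092], [0.648, 0.076, 0.098], [0.748, 0.088, 0.102]] yaw-ish [0.08374308 0.02148794]
cab ((0.6617481112480164, 0.7926518321037292), (0.4256533980369568, 1.0233749151229858), 5.622984409332275)
slim 245 -12.224678913993442 [[0.537, -0.169, 0.066], [0.551, -0.123, 0.076], [0.564, -0.076, 0.083]] ((0.5493454933166504, -0.12146837264299393), (0.10003814101219177, 0.021833239123225212), 78.99874114990234)
thick 364 5.3946536654256665 [[0.562, -0.349, 0.066], [0.581, -0.302, 0.078], [0.591, -0.253, 0.086]] ((0.577064037322998, -0.30041009187698364), (0.02977745234966278, 0.10189889371395111), 4.929625988006592)
side0 paneltop 381 [[0.526, 0.062, 0.092], [0.629, 0.074, 0.099], [0.741, 0.087, 0.104]] yaw-ish [0.08332533 0.02168661]
cab ((1.1522314548492432, 0.7598228454589844), (1.0319602489471436, 1.5345752239227295), 88.19347381591797)
slim 164 -11.98985838117679 [[0.532, -0.169, 0.067], [0.545, -0.127, 0.08], [0.561, -0.075, 0.085]] ((0.5474832057952881, -0.12113811075687408), (0.10231722891330719, 0.017660625278949738), 77.86735534667969)
thick 291 5.952238541491987 [[0.56, -0.35, 0.07], [0.571, -0.307, 0.082], [0.586, -0.255, 0.087]] ((0.574700117111206, -0.30109158158302307), (0.026899075135588646, 0.10156071931123734), 4.956208229064941)
```

View pics/wrist0.png

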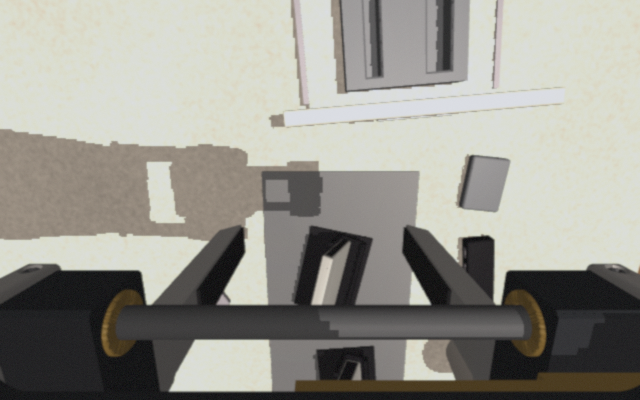

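The wrist picture shows the dock slots at the top (px 373 and 440, row 40), the panel at row ~105 and the slim drive between the fingers (~335,265). I move over the drive and turn along it, for a closer measurement.

step_arm([
  {"dp":[-0.4,0,0],"twist":0.5},
  {"dp":[-0.6,0,0],"twist":1},
  {"dp":[-0.6,0,0],"twist":1},
  {"dp":[-0.4,0,0],"twist":0.5},
  {"dp":[-0.2,0,0],"twist":0},
  {"dp":[0,0,0],"twist":0},
  {"dp":[0,0,0],"twist":0},
])

```text
time_s: 1.35
ee_pos: [0.5422, -0.0871, 0.2055]
eef_rot: [3.142, -0.0, 1.362]
force: [0.0, -0.2, 0.2]
grip_width: 0.0943
grip_force: 0.0
```

```bash
python3 - <<'E'
from h import *
o=ctrl.get_obs(); print(o['time_s'],o['ee_pos'],np.degrees(o['eef_rot']))
print(ctrl.get_calibration('wrist'))
im,d,W=cloud('wrist'); save(im,'wrist1.png'); np.savez('wrist1.npz',im=im,W=W)
for l in ['drive_slim','drive_thick']:
  for r in ctrl.cut_out('wrist',l)[:2]:
    m=r['pixels']; q=W[m]; q=q[~np.isnan(q[:,0])]
    print(l,r['conf'],(np.array(r['rect'])*[640,400,640,400]).round(),np.percentile(q,[2,50,98],axis=0).round(3).tolist(),yaw(q))
    t=q[q[:,2]>q[:,2].max()-.02]; print(yaw(t),cv2.minAreaRect(t[:,:2].astype(np.float32)))
    # cross profile in drive frame
    a=np.radians(-12); ux=np.array([np.cos(a),np.sin(a)]);uy=np.array([-np.sin(a),np.cos(a)])
    c=np.median(q[:,:2],0); s=(q[:,:2]-c)@ux; v=(q[:,:2]-c)@uy
    mid=abs(v)<.03; print('c',c)
    for lo in np.arange(-.03,.03,.003):
        k=mid&(s>=lo)&(s<lo+.003)
        if k.sum()>3: print(round(lo,3),k.sum(),np.median(q[k,2]).round(4))
E
```

```text
1.35 [ 0.54224643 -0.08710832  0.20548318] [ 1.79997266e+02 -7.13167897e-03  7.80502059e+01]
{'fx': 322.5425419168204, 'fy': 322.5425419168204, 'cx': 323.29653940358713, 'cy': 196.43830314702453, 'hand_eye': array([[-2.11323889e-04, -9.67271466e-01, -2.53743703e-01,
         7.39871011e-02],
       [ 9.99998962e-01,  1.57295737e-04, -1.43243495e-03,
         9.32324229e-04],
       [ 1.42546625e-03, -2.53743742e-01,  9.67270428e-01,
        -1.80017862e-01],
       [ 0.00000000e+00,  0.00000000e+00,  0.00000000e+00,
         1.00000000e+00]])}
drive_slim 0.62 [329. 162. 358. 269.] [[0.534, -0.166, 0.026], [0.554, -0.116, 0.073], [0.578, -0.072, 0.083]] -12.699284863956562
-12.521112164569047 ((0.5479484796524048, -0.11938296258449554), (0.10092088580131531, 0.01816624216735363), 77.91525268554688)
c [ 0.55441591 -0.11593293]
-0.015 137 0.0797
-0.012 171 0.0809
-0.009 189 0.0821
-0.006 169 0.0825
-0.003 155 0.0765
-0.0 136 0.0691
0.003 130 0.0616
0.006 124 0.0543
0.009 113 0.0467
0.012 104 0.0395
0.015 99 0.0326
0.018 55 0.0267
drive_thick 0.66 [373. 292. 416. 377.] [[0.562, -0.341, 0.028], [0.581, -0.297, 0.079], [0.604, -0.248, 0.086]] 10.475684833144216
11.357743112735523 ((0.5743650197982788, -0.2997167408466339), (0.025268901139497757, 0.07375071942806244), 5.323403835296631)
c [ 0.58100121 -0.29683383]
-0.027 21 0.0802
-0.024 44 0.0805
-0.021 66 0.0813
-0.018 84 0.0824
-0.015 104 0.0826
-0.012 107 0.0834
-0.009 107 0.084
-0.006 95 0.0842
-0.003 85 0.0841
-0.0 69 0.0814
0.003 66 0.0743
0.006 62 0.0706
0.009 60 0.0648
0.012 51 0.0604
0.015 48 0.0552
0.018 42 0.0488
0.021 28 0.0426
0.024 24 0.0366
0.027 17 0.0319
```

View pics/wrist1.png

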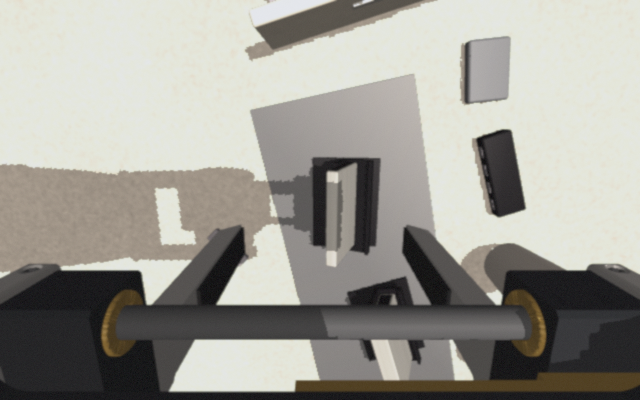

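The slim drive is at px ~327–358 wide, rows 162–269. Its narrow top face (~12 mm) aligns with the tool and leans left, so it is the slim one. I descend with the fingers centred where it will stand upright.

step_arm([
  {"dp":[-0.38,0.38,0.3],"twist":0},
  {"dp":[-0.38,0.39,0.5],"twist":0},
  {"dp":[0,0,0.7],"twist":0},
  {"dp":[0,0,0.7],"twist":0},
  {"dp":[0,0,0.6],"twist":0},
  {"dp":[0,0,0.4],"twist":0},
  {"dp":[0,0,0.3],"twist":0},
  {"dp":[0,0,0.2],"twist":0},
  {"dp":[0,0,0],"twist":0},
  {"dp":[0,0,0],"twist":0},
])

```text
time_s: 2.5
ee_pos: [0.5664, -0.1236, 0.0581]
eef_rot: [3.141, 0.0, 1.362]
force: [0.4, 0.5, -0.4]
grip_width: 0.0943
grip_force: 0.0
```

step_arm([
  {"dp":[0,0,0],"twist":0},
  {"dp":[0,0,0],"twist":0},
  {"dp":[0,0,0],"twist":0},
  {"dp":[0,0,0],"twist":0},
  {"dp":[0,0,0],"twist":0},
  {"dp":[0,0,0],"twist":0},
  {"dp":[0,0,0],"twist":0},
  {"dp":[0,0,0],"twist":0},
], gripper=-1, squeeze=12)

```text
time_s: 3.3
ee_pos: [0.566, -0.1236, 0.0574]
eef_rot: [-3.142, 0.0, 1.361]
force: [-0.2, 0.1, -0.7]
grip_width: 0.0335
grip_force: 0.1
```

step_arm([
  {"dp":[0,0,0],"twist":0},
  {"dp":[0,0,0],"twist":0},
  {"dp":[0,0,0],"twist":0},
  {"dp":[0,0,0],"twist":0},
  {"dp":[0,0,0],"twist":0},
  {"dp":[0,0,0],"twist":0},
  {"dp":[0,0,0],"twist":0},
  {"dp":[0,0,0],"twist":0},
])

```text
time_s: 4.1
ee_pos: [0.566, -0.1236, 0.0574]
eef_rot: [3.142, 0.0, 1.361]
force: [1.2, 0.6, -0.5]
grip_width: 0.0116
grip_force: 12.0
```

Width is 12 mm, so it is gripped flat and upright. Lift, then travel to the dock side.

step_arm([
  {"dp":[0,0,0],"twist":0},
  {"dp":[0,0,-0.1],"twist":0},
  {"dp":[0,0,-0.2],"twist":0},
  {"dp":[0,0,-0.3],"twist":0},
  {"dp":[0,0,-0.5],"twist":0},
  {"dp":[0,0,-0.6],"twist":0},
  {"dp":[0,0,-0.6],"twist":0},
  {"dp":[0,0,-0.6],"twist":0},
  {"dp":[0,0,-0.4],"twist":0},
  {"dp":[0,0,-0.2],"twist":0},
  {"dp":[0,0,0],"twist":0},
], squeeze=20)

```text
time_s: 5.2
ee_pos: [0.5663, -0.1237, 0.1988]
eef_rot: [3.14, 0.0, 1.361]
force: [0.3, 0.4, -0.8]
grip_width: 0.0118
grip_force: 20.0
```

```bash
python3 - <<'E'
from h import *
o=ctrl.get_obs(); print(o['time_s'],o['ee_pos'],np.degrees(o['eef_rot']),o['grip_width'],o['force'])
im,d,W=cloud('wrist'); save(im,'wrist2.png'); np.savez('wrist2.npz',im=im,W=W,d=d)
im2,d2,W2=cloud('side')
im3,d3,W3=cloud('scene')
for n,WW in (('wrist',W),('side',W2),('scene',W3)):
  for r in ctrl.cut_out(n,'drive_slim')[:2]:
    q=WW[r['pixels']]; q=q[~np.isnan(q[:,0])]
    print(n,r['conf'],(np.array(r['rect'])*[640,400,640,400]).round(),np.percentile(q,[2,50,98],axis=0).round(3).tolist())
# any surface points near gripped drive in tool frame, side+scene
Rm=R.from_euler('xyz',o['eef_rot']).as_matrix()
for n,WW in (('wrist',W),('side',W2),('scene',W3)):
    t=(WW.reshape(-1,3)-o['ee_pos'])@Rm
    k=(abs(t[:,0])<.07)&(abs(t[:,1])<.03)&(t[:,2]>.002)&(t[:,2]<.06); t=t[k]
    print(n,len(t),np.percentile(t,[1,10,50,90,99],axis=0).round(4).tolist() if len(t)>5 else '')
    for z in np.arange(0,.05,.008):
        e=t[(t[:,2]>=z)&(t[:,2]<z+.008)]
        if len(e)>5: print(round(z,3),len(e),np.percentile(e[:,:2],[3,50,97],axis=0).round(4).tolist())
a=cv2.resize(im2[140:270,230:400],(510,390)); save(np.vstack([cv2.resize(im,(416,260)),cv2.resize(a,(416,318))]),'mix2.png')
E
```

```text
5.2 [ 0.56627322 -0.12365549  0.19880763] [1.79886005e+02 9.13623484e-03 7.79996219e+01] 0.011756235137853292 [ 0.30242742  0.42475287 -0.76382897]
wrist 0.81 [314. 149. 338. 344.] [[0.558, -0.17, 0.189], [0.571, -0.106, 0.229], [0.581, -0.074, 0.231]]
side 0.67 [326. 197. 336. 233.] [[0.551, -0.176, 0.005], [0.558, -0.154, 0.215], [0.61, -0.019, 0.23]]
scene 0.62 [266. 176. 302. 195.] [[0.555, -0.174, 0.163], [0.569, -0.138, 0.189], [0.583, -0.079, 0.228]]
wrist 109 [[0.0483, -0.0048, 0.0023], [0.0493, -0.0036, 0.0052], [0.0506, 0.0005, 0.0151], [0.0507, 0.0053, 0.0297], [0.0507, 0.0064, 0.0319]]
0.0 21 [[0.0493, -0.0037], [0.0505, 0.0011], [0.0507, 0.0059]]
0.008 35 [[0.0488, -0.0044], [0.0506, 0.0005], [0.0507, 0.0059]]
0.016 26 [[0.0482, -0.0047], [0.0505, 0.0002], [0.0507, 0.0062]]
0.024 26 [[0.0492, -0.0043], [0.0506, 0.0011], [0.0507, 0.0057]]
side 67 [[-0.0531, -0.0059, 0.0029], [-0.052, -0.0057, 0.0072], [-0.0471, -0.0052, 0.0189], [-0.0033, 0.0026, 0.031], [0.0115, 0.0053, 0.0341]]
0.0 8 [[-0.0516, -0.0056], [-0.0377, -0.0052], [-0.0149, 0.0008]]
0.008 19 [[-0.0521, -0.0059], [-0.0488, -0.0037], [-0.0006, 0.0046]]
0.016 16 [[-0.0532, -0.0057], [-0.047, -0.0051], [-0.003, 0.0035]]
0.024 18 [[-0.0522, -0.0057], [-0.0418, -0.0053], [0.0117, 0.0054]]
0.032 6 [[-0.0508, -0.0056], [-0.0425, -0.0052], [0.0056, 0.0024]]
scene 300 [[-0.0514, 0.0026, 0.0024], [-0.043, 0.0042, 0.0061], [-0.0031, 0.0061, 0.0197], [0.0388, 0.008, 0.034], [0.0484, 0.009, 0.0396]]
0.0 51 [[-0.0503, 0.0035], [-0.0165, 0.0064], [0.0471, 0.0084]]
0.008 69 [[-0.0455, 0.0035], [0.0017, 0.006], [0.0475, 0.0083]]
0.016 68 [[-0.0498, 0.0036], [-0.0044, 0.0062], [0.0454, 0.0087]]
0.024 69 [[-0.047, 0.0036], [-0.0025, 0.0065], [0.0436, 0.009]]
0.032 41 [[-0.0499, 0.0031], [-0.0055, 0.0053], [0.0435, 0.0074]]
```

View pics/mix2.png

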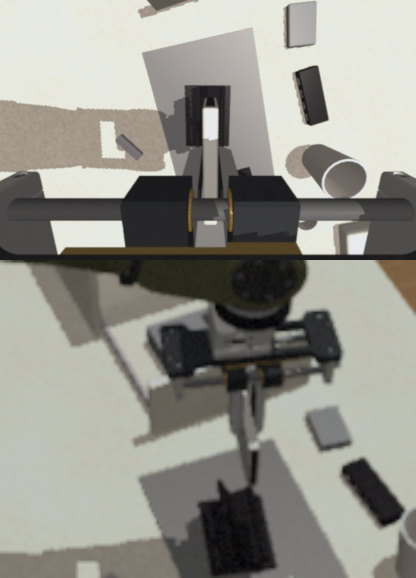

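The drive hangs upright and centred in the grip (wrist px ~326, rows 149–344), bottom about 36 mm below the TCP. I go over to the dock, align with the shelf and look.

step_arm([
  {"dp":[0.2,0,0],"twist":0},
  {"dp":[0.4,0,0],"twist":0},
  {"dp":[0.6,-0.04,0],"twist":0},
  {"dp":[0.7,-0.04,0],"twist":0},
  {"dp":[0.7,-0.04,0],"twist":0},
  {"dp":[0.7,-0.04,0],"twist":0},
  {"dp":[0.7,0,0],"twist":0},
  {"dp":[0.6,0,0],"twist":0},
  {"dp":[0.5,0,0],"twist":0},
  {"dp":[0.3,0,0],"twist":0},
  {"dp":[0,0,0],"twist":-0.2},
])

```text
time_s: 6.6
ee_pos: [0.6046, 0.0908, 0.1972]
eef_rot: [-3.141, -0.0, 1.378]
force: [0.1, -0.3, -2.1]
grip_width: 0.0117
grip_force: 20.0
```

step_arm([
  {"dp":[0,0,0],"twist":-0.6},
  {"dp":[0,0,0],"twist":-0.9},
  {"dp":[0,0,0],"twist":-0.9},
  {"dp":[0,0,0],"twist":-0.9},
  {"dp":[0,0,0],"twist":-0.5},
  {"dp":[0,0,0],"twist":-0.2},
  {"dp":[0,0,0],"twist":0},
  {"dp":[0,0,0],"twist":0},
  {"dp":[0,0,0],"twist":0},
])

```text
time_s: 7.5
ee_pos: [0.6046, 0.0889, 0.1974]
eef_rot: [-3.142, 0.0, 1.654]
force: [-0.3, 0.3, -1.5]
grip_width: 0.0121
grip_force: 20.0
```

```bash
python3 - <<'E'
from h import *
o=ctrl.get_obs(); print(o['time_s'],o['ee_pos'],np.degrees(o['eef_rot']),o['grip_width'],o['force'])
im,d,W=cloud('wrist'); save(im,'wrist3.png'); np.savez('wrist3.npz',im=im,W=W,d=d,p=o['ee_pos'],r=o['eef_rot'])
Rm=R.from_euler('xyz',o['eef_rot']).as_matrix()
t=(W-o['ee_pos'])@Rm
np.set_printoptions(linewidth=250)
for r in range(0,170,12):
    print(r,'col: z(mm)',[int(x*1000) if x==x else None for x in W[r,250:480:6,2]], t[r,330,0].round(3))
E
```

```text
7.5 [0.60463739 0.08890329 0.19744635] [-1.79999010e+02  1.38501177e-04  9.47649835e+01] 0.012114952787814558 [-0.2939285   0.31758092 -1.50451088]
0 col: z(mm) [18, 16, 17, 16, 16, 18, 16, 17, 16, 17, 17, 16, 15, 16, 16, 15, 17, 17, 17, 15, 15, 16, 16, 16, 15, 15, 17, 16, 17, 15, 16, 16, 17, 16, 18, 0, 0, 0, 0] 0.181
12 col: z(mm) [17, 15, 16, 16, 17, 17, 17, 17, 16, 16, 16, 17, 17, 16, 17, 18, 16, 15, 15, 16, 17, 18, 16, 16, 15, 16, 16, 18, 16, None, 16, 17, 17, 16, 17, 0, 2, 0, 0] 0.171
24 col: z(mm) [17, 16, 16, 16, 16, 16, 18, 15, 16, 17, 17, 15, 17, 15, 16, 16, 16, 17, 17, 16, 16, 16, 15, 16, 16, 16, 17, 15, 16, 16, 16, 17, 15, 17, 19, 1, -1, 0, 0] 0.16
36 col: z(mm) [18, 16, 15, 16, 16, 15, 17, 16, 17, 15, 16, 17, 17, 16, 16, 15, 16, 16, 17, 16, 17, 17, 17, 16, 18, 17, 15, 16, 15, 16, 15, 15, 17, 17, 18, 0, 0, 0, 0] 0.149
48 col: z(mm) [20, 17, 17, 16, 16, 16, 17, 45, 47, 47, 47, 46, 47, 47, 45, 46, 46, 46, 45, 46, 46, 46, 46, 47, 46, 47, 46, 46, 15, 16, 14, 15, 15, 17, 19, 1, 0, 0, 0] 0.132
60 col: z(mm) [18, 17, 18, 16, 17, 17, 15, 46, 47, 47, 45, 23, 23, 44, 47, 47, 46, 46,
[... 937 characters left out ...]
, 1] 0.066
132 col: z(mm) [1, 19, 16, 15, 16, 16, 17, 16, 45, 47, 47, 22, 23, 44, 47, 45, 46, 47, 46, 46, 47, 22, 22, 22, 39, 46, 45, 17, 17, 17, 16, 16, 17, 1, 1, 1, 0, 1, 0] 0.054
144 col: z(mm) [0, 19, 17, 17, 17, 17, 17, 18, 46, 46, 46, 23, 22, 46, 47, 47, 46, 46, 47, 47, 46, 23, 22, 22, 43, 46, 46, 15, 16, 17, 16, 15, 17, 0, 0, 0, 0, 0, 0] 0.042
156 col: z(mm) [2, 19, 16, 16, 17, 16, 16, 16, 46, 47, 46, 194, 202, 202, 47, 46, 46, 45, 47, 45, 46, 23, 22, 22, 45, 46, 46, 16, 17, 15, 16, 15, 18, 0, 2, 0, 0, 0, 0] 0.05
168 col: z(mm) [1, 20, 17, 16, 16, 17, 16, 16, 46, 46, 45, 228, 228, 227, 228, 46, 48, 46, 45, 47, 48, 45, 46, 46, 46, 47, 46, 16, 16, 18, 15, 16, 17, 0, 0, 1, 0, 1, 0] 0.048
```

View pics/wrist3.png

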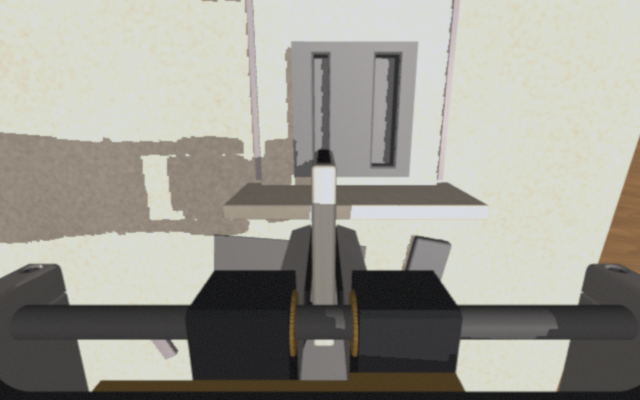

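The narrow slot shows at cols 312–329, rows 53–165, straight ahead of the gripped drive (col ~324). The dock is square with the image. Next I fit the slot edges.

```bash
python3 - <<'E'
from h import *
f=np.load('wrist3.npz'); W=f['W'];d=f['d']
t=(W-f['p'])@R.from_euler('xyz',f['r']).as_matrix()
z=W[...,2]
top=abs(z-.046)<.003; fl=abs(z-.022)<.003
rows=range(64,146)
L=[];Rr=[];FL=[];FR=[];OL=[];OR=[]
for r in rows:
    c=np.where(fl[r,300:345])[0]+300
    if len(c)<5: continue
    l=np.where(top[r,295:c[0]])[0]; g=np.where(top[r,c[-1]:360])[0]
    L.append(t[r,295+l[-1],:2]);Rr.append(t[r,c[-1]+g[0],:2]);FL.append(t[r,c[0],:2]);FR.append(t[r,c[-1],:2])
    k=np.where(top[r,280:430])[0]+280; OL.append(t[r,k[0],:2]);OR.append(t[r,k[-1],:2])
for n,a in zip(['L','R','FL','FR','OL','OR'],(L,Rr,FL,FR,OL,OR)):
    a=np.array(a); p=np.polyfit(a[:,0]-.1,a[:,1],1); print(n,'y@.1 %.4f slope deg %.2f'%(p[1],np.degrees(np.arctan(p[0]))),np.std(a[:,1]-np.polyval(p,a[:,0]-.1)).round(4))
# ends via wide slot and dock outer
for cols in (range(340,370),):
    a=[];b=[]
    for c in cols:
        k=np.where(top[:185,c])[0]; a.append(t[k[0],c,0]); b.append(t[k[-1],c,0])
    print('dock x ends',np.median(a),np.median(b))
for cols in (range(316,326),range(379,394)):
    a=[];b=[]
    for c in cols:
        k=np.where(top[40:70,c])[0]; a.append(t[40+k[-1],c,0]); k=np.where(fl[:185,c])[0]; b.append((t[k[0],c,0],t[k[-1],c,0]))
    print('slot far top',np.median(a),'floor',np.median(b,0))
# drive top face in hand
m=(z>.222)&(z<.234)&(t[...,0]>.02)&(abs(t[...,1])<.02); q=t[m]; print('drive top',len(q),np.percentile(q,[1,50,99],axis=0).round(4).tolist())
E=[];F=[]
for r in np.unique(np.where(m)[0]):
    c=np.where(m[r])[0]; E.append(t[r,c[0],:2]);F.append(t[r,c[-1],:2])
for a in (E,F):
    a=np.array(a);print('drive edge',np.polyfit(a[:,0],a[:,1],1),np.median(a[:,1]),a[:,0].min(),a[:,0].max())
# drive front end
m=(z>.165)&(z<.195)&(t[...,0]>.03)&(t[...,0]<.06)&(abs(t[...,1])<.02); q=t[m]; print('end',len(q),np.percentile(q,[3,50,97],axis=0).round(4).tolist())
E
```

```text
L y@.1 -0.0095 slope deg 0.46 0.0
R y@.1 0.0052 slope deg -0.20 0.0
FL y@.1 -0.0092 slope deg -0.43 0.0003
FR y@.1 0.0044 slope deg -0.15 0.0
OL y@.1 -0.0296 slope deg 0.12 0.0003
OR y@.1 0.0894 slope deg 0.00 0.0003
dock x ends 0.13832257970864026 0.009118017595371921
slot far top 0.1274117823555656 floor [0.12704076 0.03550674]
slot far top 0.12735173909842923 floor [0.12711185 0.01932722]
drive top 1522 [[0.0203, -0.0048, -0.0319], [0.0361, 0.0009, -0.0304], [0.0502, 0.0066, -0.0262]]
drive edge [ 0.01115094 -0.00503199] -0.004681384738488198 0.020151902234817515 0.05045972342895395
drive edge [-0.01089439  0.00684894] 0.006509945805363 0.020192335580660737 0.05062188203345172
end 107 [[0.0486, -0.0045, 0.0038], [0.0503, 0.0012, 0.015], [0.0505, 0.0061, 0.0311]]
```

Slot centre is at tool (x +73.5 mm, y −2.2 mm), drive centre at (0.5, 0.9) mm, and yaw agrees within 0.1°. I move above the slot, stop ~10 mm over the mouth and recheck.

step_arm([
  {"dp":[0.2,-0.025,0],"twist":0},
  {"dp":[0.4,-0.05,0],"twist":0},
  {"dp":[0.5,0,0],"twist":0},
  {"dp":[0.425,0,0],"twist":0},
  {"dp":[0.3,0,0.2],"twist":0},
  {"dp":[0,0,0.4],"twist":0},
  {"dp":[0,0,0.5],"twist":0},
  {"dp":[0,0,0.5],"twist":0},
  {"dp":[0,0,0.5],"twist":0},
  {"dp":[0,0,0.4],"twist":0},
  {"dp":[0,0,0.12],"twist":0},
  {"dp":[0,0,0],"twist":0},
])

```text
time_s: 8.75
ee_pos: [0.5952, 0.1618, 0.0919]
eef_rot: [-3.14, 0.0, 1.655]
force: [-0.4, 0.3, -1.4]
grip_width: 0.0118
grip_force: 20.0
```

step_arm([
  {"dp":[0,0,0],"twist":0},
  {"dp":[0,0,0],"twist":0},
  {"dp":[0,0,0],"twist":0},
])

```text
time_s: 9.05
ee_pos: [0.5958, 0.1616, 0.0934]
eef_rot: [3.141, -0.0, 1.655]
force: [-1.2, -0.7, -0.7]
grip_width: 0.0116
grip_force: 20.0
```

```bash
python3 - <<'E'
from h import *
o=ctrl.get_obs(); print(o['time_s'],o['ee_pos'],np.degrees(o['eef_rot']),o['grip_width'],o['force'])
im,d,W=cloud('wrist')
t=(W-o['ee_pos'])@R.from_euler('xyz',o['eef_rot']).as_matrix()
z=W[...,2]
top=abs(z-.046)<.004
for r in range(100,300,2):
    c=np.arange(290,365); s=z[r,c]
    hole=[(x) for x in c if (z[r,x]<.036)]
    if len(hole)>4 and t[r,hole[0],0]<.065 :
        print(r,t[r,hole[0],0].round(4),'edges cols',hole[0],hole[-1],'y',t[r,hole[0]-2,1].round(4),t[r,hole[0],1].round(4),t[r,hole[-1],1].round(4),t[r,hole[-1]+2,1].round(4))
m=(z<.095)&(z>.056)&(t[...,0]>.035)&(t[...,0]<.06)&(abs(t[...,1])<.02); q=t[m]; print('drive end',len(q),np.percentile(q,[2,50,98],axis=0).round(4).tolist())
for zz in (.014,.020,.026,.030):
    e=q[abs(q[:,2]-zz)<.004]; 
    if len(e)>3: print(zz,np.percentile(e[:,1],[3,97]).round(4))
save(cv2.resize(im[80:280,220:420],(600,600)),'wrist4.png')
E
```

```text
9.05 [0.59583699 0.16158851 0.09336032] [ 1.79937923e+02 -7.58424487e-03  9.47981982e+01] 0.011626976992631285 [-1.21637106 -0.66535869 -0.72350947]
142 0.0514 edges cols 314 333 y -0.0072 -0.0065 0.0078 0.0089
144 0.0498 edges cols 314 333 y -0.0072 -0.0065 0.0078 0.0089
146 0.0483 edges cols 314 333 y -0.0072 -0.0065 0.0078 0.0089
148 0.0468 edges cols 314 333 y -0.0072 -0.0065 0.0078 0.0089
150 0.0453 edges cols 314 333 y -0.0073 -0.0065 0.0079 0.0089
drive end 128 [[0.0484, -0.0045, -0.0001], [0.0504, 0.0009, 0.0139], [0.0506, 0.0063, 0.0319]]
0.014 [-0.0044  0.0062]
0.02 [-0.0046  0.0063]
0.026 [-0.0041  0.006 ]
0.03 [-0.0043  0.006 ]
```

View pics/wrist4.png

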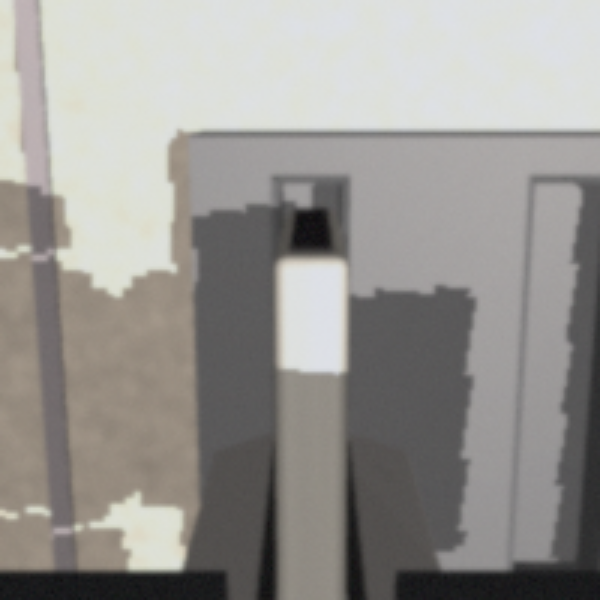

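The slot in front of the drive is centred on it (slot y −6.9..8.3, drive −4.5..6.3 mm). I lower it slowly.

step_arm([
  {"dp":[0,0,0.06],"twist":0},
  {"dp":[0,0,0.06],"twist":0},
  {"dp":[0,0,0.06],"twist":0},
  {"dp":[0,0,0.06],"twist":0},
  {"dp":[0,0,0.06],"twist":0},
  {"dp":[0,0,0.06],"twist":0},
  {"dp":[0,0,0.06],"twist":0},
  {"dp":[0,0,0.05],"twist":0},
  {"dp":[0,0,0],"twist":0},
])

```text
time_s: 10.0
ee_pos: [0.5954, 0.1615, 0.0735]
eef_rot: [-3.141, 0.0, 1.655]
force: [0.8, 0.2, -1.3]
grip_width: 0.0122
grip_force: 20.0
```

step_arm([
  {"dp":[0,0,0.04],"twist":0},
  {"dp":[0,0,0.04],"twist":0},
  {"dp":[0,0,0.04],"twist":0},
  {"dp":[0,0,0.04],"twist":0},
  {"dp":[0,0,0.03],"twist":0},
  {"dp":[0,0,0.03],"twist":0},
  {"dp":[0,0,0.03],"twist":0},
  {"dp":[0,0,0],"twist":0},
])

```text
time_s: 10.8
ee_pos: [0.5955, 0.1615, 0.0636]
eef_rot: [-3.141, 0.0, 1.655]
force: [1.0, 0.0, -1.2]
grip_width: 0.0118
grip_force: 20.0
```

step_arm([
  {"dp":[0,0,0.025],"twist":0},
  {"dp":[0,0,0.025],"twist":0},
  {"dp":[0,0,0.025],"twist":0},
  {"dp":[0,0,0.025],"twist":0},
  {"dp":[0,0,0],"twist":0},
])

```text
time_s: 11.3
ee_pos: [0.5955, 0.1615, 0.0597]
eef_rot: [-3.141, 0.0, 1.655]
force: [-1.5, -0.1, -1.9]
grip_width: 0.0119
grip_force: 20.0
```

step_arm([
  {"dp":[0,0,0.02],"twist":0},
  {"dp":[0,0,0],"twist":0},
])

```text
time_s: 11.5
ee_pos: [0.5955, 0.1615, 0.059]
eef_rot: [-3.141, -0.0, 1.655]
force: [0.1, -0.4, -0.8]
grip_width: 0.0116
grip_force: 20.0
```

step_arm([
  {"dp":[0,0,0.02],"twist":0},
  {"dp":[0,0,0],"twist":0},
])

```text
time_s: 11.7
ee_pos: [0.5956, 0.1615, 0.0582]
eef_rot: [3.142, -0.0, 1.655]
force: [-0.4, -0.6, -1.6]
grip_width: 0.012
grip_force: 20.0
```

step_arm([
  {"dp":[0,0,0.015],"twist":0},
  {"dp":[0,0,0],"twist":0},
])

```text
time_s: 11.9
ee_pos: [0.5956, 0.1615, 0.0581]
eef_rot: [3.141, -0.0, 1.655]
force: [-2.8, -0.7, 3.9]
grip_width: 0.0119
grip_force: 20.0
```

step_arm([
  {"dp":[0,0,0.015],"twist":0},
  {"dp":[0,0,0],"twist":0},
])

```text
time_s: 12.1
ee_pos: [0.5957, 0.1615, 0.0581]
eef_rot: [3.141, -0.0, 1.655]
force: [-4.8, -1.3, 11.1]
grip_width: 0.0119
grip_force: 20.0
```

step_arm([
  {"dp":[0,0,0.015],"twist":0},
  {"dp":[0,0,0],"twist":0},
])

```text
time_s: 12.3
ee_pos: [0.5957, 0.1616, 0.0581]
eef_rot: [3.141, -0.0, 1.655]
force: [-7.2, -2.7, 16.6]
grip_width: 0.0119
grip_force: 20.0
```

Contact at z 0.058 matches the expected bottom. I relieve the press, open and rise.

step_arm([
  {"dp":[0,0,-0.02],"twist":0},
  {"dp":[0,0,-0.02],"twist":0},
  {"dp":[0,0,0],"twist":0},
])

```text
time_s: 12.6
ee_pos: [0.5956, 0.1615, 0.0581]
eef_rot: [3.141, -0.0, 1.655]
force: [-1.4, -0.0, 2.9]
grip_width: 0.012
grip_force: 20.0
```

step_arm([
  {"dp":[0,0,0],"twist":0},
  {"dp":[0,0,0],"twist":0},
  {"dp":[0,0,0],"twist":0},
  {"dp":[0,0,0],"twist":0},
  {"dp":[0,0,0],"twist":0},
  {"dp":[0,0,0],"twist":0},
  {"dp":[0,0,0],"twist":0},
], gripper=0)

```text
time_s: 13.3
ee_pos: [0.5955, 0.1615, 0.058]
eef_rot: [-3.142, -0.0, 1.655]
force: [1.3, 0.4, 0.5]
grip_width: 0.0469
grip_force: 0.0
```

step_arm([
  {"dp":[0,0,-0.1],"twist":0},
  {"dp":[0,0,-0.2],"twist":0},
  {"dp":[0,0,-0.4],"twist":0},
  {"dp":[0,0,-0.6],"twist":0},
  {"dp":[0,0,-0.7],"twist":0},
  {"dp":[0,0,-0.7],"twist":0},
  {"dp":[0,0,-0.5],"twist":0},
  {"dp":[0,0,-0.3],"twist":0},
  {"dp":[-0.3,0,0],"twist":0},
  {"dp":[-0.5,0,0],"twist":0},
  {"dp":[-0.6,0,0],"twist":0},
  {"dp":[-0.6,0,0],"twist":0},
])

```text
time_s: 14.5
ee_pos: [0.6018, 0.0802, 0.1969]
eef_rot: [-3.14, 0.0, 1.655]
force: [0.0, 0.2, 0.1]
grip_width: 0.047
grip_force: 0.0
```

step_arm([
  {"dp":[-0.6,0,0],"twist":0},
  {"dp":[-0.6,0,0],"twist":0},
  {"dp":[-0.5,0,0],"twist":0},
  {"dp":[-0.2,0,0],"twist":0},
  {"dp":[0,0,0],"twist":0},
  {"dp":[0,0,0],"twist":0},
], gripper=-1)

```text
time_s: 15.1
ee_pos: [0.6084, 0.0065, 0.1977]
eef_rot: [-3.141, -0.0, 1.655]
force: [1.1, -0.8, -0.1]
grip_width: 0.0028
grip_force: 0.0
```

```bash
python3 - <<'E'
from h import *
o=ctrl.get_obs(); print(o['time_s'],o['ee_pos'],np.degrees(o['eef_rot']),o['grip_width'],o['force'])
im,d,W=cloud('wrist')
t=(W-o['ee_pos'])@R.from_euler('xyz',o['eef_rot']).as_matrix(); z=W[...,2]
def st(n,m):
    q=W[m];e=t[m]; print(n,m.sum(),np.percentile(q,[2,50,98],axis=0).round(4).tolist(),'tool',np.percentile(e,[2,50,98],axis=0).round(4).tolist())
st('drive top',(z>.075)&(z<.097)&(t[...,0]>.07)&(abs(t[...,1])<.04))
st('panel top',(z>.094)&(z<.106)&(t[...,0]>0)&(W[...,1]<.1))
im2,d2,W2=cloud('scene'); f=W2.reshape(-1,3)
for k in ('cabinet','shelf_front'):
  for r in ctrl.cut_out('scene',k)[:1]:
    q=W2[r['pixels']]; q=q[(q[:,2]>.122)] if k=='cabinet' else q[(q[:,2]>.092)&(q[:,1]<.1)]
    print(k,len(q),cv2.minAreaRect(q[:,:2].astype(np.float32)),np.percentile(q,[3,97],axis=0).round(3).tolist())
save(np.vstack([cv2.resize(im,(480,300)),cv2.resize(im2[130:255,300:500],(480,300))]),'mix5.png')
E
```

```text
15.1 [0.60841537 0.00647237 0.19766582] [-1.79964830e+02 -1.34603580e-02  9.48037709e+01] 0.0028314555395161723 [ 1.11689798 -0.83424576 -0.10406532]
drive top 1116 [[0.5916, 0.1113, 0.0845], [0.5983, 0.1394, 0.0885], [0.6049, 0.1657, 0.0901]] tool [[0.1051, -0.0046, 0.1076], [0.1332, 0.0012, 0.1092], [0.1596, 0.007, 0.1132]]
panel top 4830 [[0.5214, 0.0643, 0.099], [0.6354, 0.0778, 0.1006], [0.7494, 0.0913, 0.1021]] tool [[0.0623, -0.0814, 0.0955], [0.0688, 0.033, 0.097], [0.0753, 0.1472, 0.0987]]
cabinet 4348 ((0.6105796098709106, 0.40867066383361816), (0.241620272397995, 0.26614049077033997), 4.294549465179443) [[0.502, 0.283, 0.125], [0.726, 0.53, 0.133]]
shelf_front 334 ((0.6473931670188904, 0.04813850298523903), (0.2223452627658844, 0.07607819885015488), 4.152560234069824) [[0.543, 0.064, 0.093], [0.751, 0.09, 0.103]]
```

View pics/mix5.png

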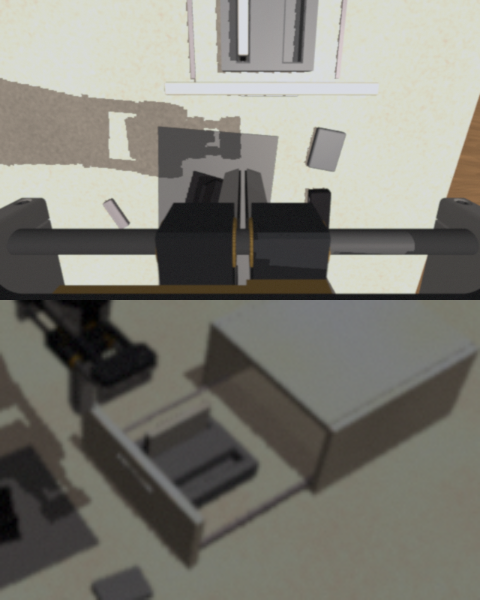

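The drive stands in the narrow slot (top z 0.0885 = slot floor + 66 mm). The panel middle is 33 mm to tool +y, its outer face 62 mm ahead. I lower the closed fingers in front of it.

step_arm([
  {"dp":[0,0.3,0.1],"twist":0},
  {"dp":[0,0.4,0.3],"twist":0},
  {"dp":[0,0.12,0.5],"twist":0},
  {"dp":[0,0,0.7],"twist":0},
  {"dp":[0,0,0.7],"twist":0},
  {"dp":[0,0,0.6],"twist":0},
  {"dp":[0,0,0.4],"twist":0},
  {"dp":[0.1,0,0.25],"twist":0},
  {"dp":[0.25,0,0],"twist":0},
  {"dp":[0.3,0,0],"twist":0},
  {"dp":[0.25,0,0],"twist":0},
  {"dp":[0.15,0,0],"twist":0},
])

```text
time_s: 16.5
ee_pos: [0.638, 0.0522, 0.057]
eef_rot: [3.14, -0.0, 1.656]
force: [-0.5, -0.4, -0.1]
grip_width: 0.0004
grip_force: 0.0
```

step_arm([
  {"dp":[0.08,0,0],"twist":0},
  {"dp":[0.08,0,0],"twist":0},
  {"dp":[0.08,0,0],"twist":0},
  {"dp":[0.08,0,0],"twist":0},
  {"dp":[0.08,0,0],"twist":0},
  {"dp":[0.08,0,0],"twist":0},
])

```text
time_s: 17.1
ee_pos: [0.6362, 0.0698, 0.0561]
eef_rot: [3.142, 0.0, 1.654]
force: [-0.5, -1.8, 1.1]
grip_width: 0.0006
grip_force: 1.1
```

step_arm([
  {"dp":[0.1,0,0],"twist":0},
  {"dp":[0.12,0,0],"twist":0},
  {"dp":[0.14,0,0],"twist":0},
  {"dp":[0.16,0,0],"twist":0},
  {"dp":[0.18,0,0],"twist":0},
  {"dp":[0.2,0,0],"twist":0},
  {"dp":[0.2,0,0],"twist":0},
  {"dp":[0.2,0,0],"twist":0},
  {"dp":[0.2,0,0],"twist":0},
  {"dp":[0.2,0,0],"twist":0},
  {"dp":[0.2,0,0],"twist":0},
  {"dp":[0.2,0,0],"twist":0},
])

```text
time_s: 18.3
ee_pos: [0.6291, 0.1542, 0.056]
eef_rot: [3.142, -0.0, 1.655]
force: [1.5, -1.6, 1.8]
grip_width: 0.0002
grip_force: 1.2
```

step_arm([
  {"dp":[0.2,0,0],"twist":0},
  {"dp":[0.2,0,0],"twist":0},
  {"dp":[0.2,0,0],"twist":0},
  {"dp":[0.2,0,0],"twist":0},
  {"dp":[0.2,0,0],"twist":0},
  {"dp":[0.18,0,0],"twist":0},
  {"dp":[0.16,0,0],"twist":0},
  {"dp":[0.14,0,0],"twist":0},
  {"dp":[0.12,0,0],"twist":0},
  {"dp":[0.1,0,0],"twist":0},
  {"dp":[0.08,0,0],"twist":0},
  {"dp":[0.08,0,0],"twist":0},
])

```text
time_s: 19.5
ee_pos: [0.6228, 0.2278, 0.056]
eef_rot: [-3.141, 0.0, 1.654]
force: [0.8, -1.7, 0.4]
grip_width: 0.0003
grip_force: 1.1
```

step_arm([
  {"dp":[0.08,0,0],"twist":0},
  {"dp":[0.08,0,0],"twist":0},
  {"dp":[0.08,0,0],"twist":0},
  {"dp":[0.08,0,0],"twist":0},
  {"dp":[0.08,0,0],"twist":0},
  {"dp":[0.06,0,0],"twist":0},
  {"dp":[0.05,0,0],"twist":0},
])

```text
time_s: 20.2
ee_pos: [0.6212, 0.2482, 0.056]
eef_rot: [-3.142, 0.0, 1.655]
force: [0.9, -1.7, 0.5]
grip_width: 0.0003
grip_force: 1.1
```

step_arm([
  {"dp":[0.05,0,0],"twist":0},
  {"dp":[0.04,0,0],"twist":0},
  {"dp":[0.04,0,0],"twist":0},
])

```text
time_s: 20.5
ee_pos: [0.6207, 0.2532, 0.056]
eef_rot: [-3.141, 0.0, 1.655]
force: [1.1, -2.5, -0.6]
grip_width: 0.0007
grip_force: 1.0
```

step_arm([
  {"dp":[0.04,0,0],"twist":0},
  {"dp":[0.04,0,0],"twist":0},
  {"dp":[0,0,0],"twist":0},
])

```text
time_s: 20.8
ee_pos: [0.6204, 0.2567, 0.056]
eef_rot: [-3.142, -0.0, 1.655]
force: [-0.0, 0.0, 0.8]
grip_width: 0.0005
grip_force: 0.0
```

step_arm([
  {"dp":[0.03,0,0],"twist":0},
  {"dp":[0.03,0,0],"twist":0},
])

```text
time_s: 21.0
ee_pos: [0.6203, 0.2573, 0.056]
eef_rot: [-3.141, 0.002, 1.654]
force: [-1.6, -17.1, 3.7]
grip_width: 0.0003
grip_force: 8.7
```

step_arm([
  {"dp":[0.02,0,0],"twist":0},
  {"dp":[0.02,0,0],"twist":0},
])

```text
time_s: 21.2
ee_pos: [0.6203, 0.2573, 0.056]
eef_rot: [-3.14, 0.004, 1.653]
force: [-3.6, -25.3, 5.6]
grip_width: 0.0004
grip_force: 12.7
```

It has stopped hard at the expected shut position. I back off and check.

step_arm([
  {"dp":[-0.04,0,0],"twist":0},
  {"dp":[-0.1,0,0],"twist":0},
  {"dp":[-0.2,0,0],"twist":0},
  {"dp":[-0.4,0,0],"twist":0},
  {"dp":[-0.6,0,0],"twist":0},
  {"dp":[-0.6,0,0],"twist":0},
  {"dp":[-0.5,0,-0.3],"twist":0},
  {"dp":[-0.5,0,-0.6],"twist":0},
  {"dp":[-0.4,0,-0.8],"twist":0},
  {"dp":[-0.2,0,-0.8],"twist":0},
  {"dp":[0,0,-0.5],"twist":0},
  {"dp":[0,0,0],"twist":0},
])

```text
time_s: 22.4
ee_pos: [0.6331, 0.1183, 0.1793]
eef_rot: [3.136, -0.0, 1.654]
force: [-0.7, -0.4, -0.4]
grip_width: 0.0006
grip_force: 0.0
```

```bash
python3 - <<'E'
from h import *
o=ctrl.get_obs(); print(o['time_s'],o['ee_pos'],o['force'])
im,d,W=cloud('wrist'); im2,d2,W2=cloud('scene')
z=W[...,2]; t=(W-o['ee_pos'])@R.from_euler('xyz',o['eef_rot']).as_matrix()
for n,m in (('panel',(z>.094)&(z<.106)&(W[...,1]>.2)),('cab top',(z>.125)&(z<.135)&(W[...,1]>.2))):
    e=t[m&(abs(t[...,1])<.08)]; print(n,len(e),np.percentile(e[:,0],[1,50,99]).round(4) if len(e) else '')
save(np.vstack([cv2.resize(im,(480,300)),cv2.resize(im2[100:250,270:510],(480,300))]),'mix6.png')
E
```

```text
22.4 [0.63309866 0.11825795 0.17925629] [-0.69182645 -0.36466715 -0.37460024]
panel 1385 [0.1489 0.1497 0.1515]
cab top 0
```

View pics/mix6.png

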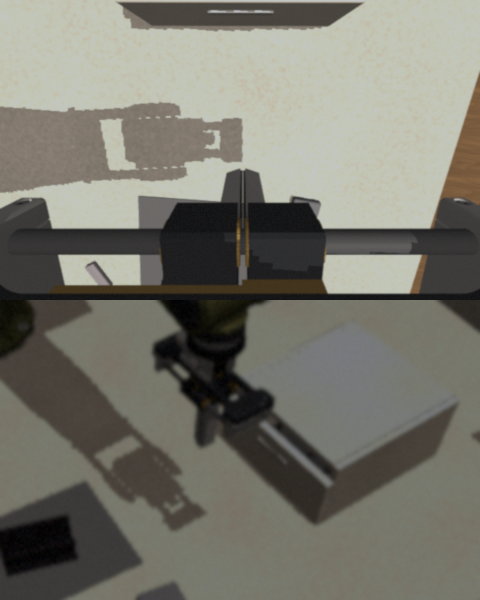

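The panel is flush against the cabinet front (scene crop ~290,445). Its outer face is at the computed shut position, and the arm is clear of everything.

```bash
python3 -c "
from station import ctrl
print(ctrl.hand_in())"
```

```text
the job is handed in; nothing more can be done
None
```

The slim drive was set upright at the bottom of the narrow slot and released. The shelf was then pushed until it stopped hard at the shut position, and the job is handed in. I last saw the drive standing just before the push; I did not look inside after closing.

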